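Slide the tall battery box home into its charging bay

ROBOT

A 6-joint arm with a two-finger parallel gripper is mounted at the origin on a cart in front of the work surface, level with it; the furniture and walls round the work are solid. World frame = base frame: x ahead of the robot, y to its left, z up, the work surface at z = 0. Lengths are in m, angles in rad, forces in N, time in s.
With the tool pointing down it reaches from about 0.375 to 0.925 m from the base axis. Payload 5.7 kg.
Tool frame: the origin (TCP) lies midway between the tips of the shut fingers; the grasp point (between the pads) lies bot.grip_depth behind it (bot.grip_depth is the distance from the TCP to the grasp point, in m); z points along the fingers, y is the direction in which the jaws open and shut (so a half turn about z gives the same grasp; the last joint's range is limited). The gripper opens to 85 mm and grips with 20 to 120 N. Pads are 22 mm wide; open, the fingers measure 114 mm over their backs; the gripper's body (76 mm by 85 mm) begins 54 mm behind the grasp point. The pads swing forward as they close: fully open they stand 13 mm farther back than shut.
Start: joints at [1.066, 0.359, 1.51, -0, 1.272, -0.115], TCP at [0.228, 0.555, 0.231] pointing down, gripper open.
Joint ranges: [-2.97, 2.97], [-1.01, 2.36], [0.21, 2.38], [-0.96, 4.11], [0.2, 2.71], [-2.98, 2.98]. Speed limits (rad/s): [2.39, 2.39, 3.14, 3.14, 3.14, 3.14].

INTERFACE

Orientations are given as [roll, pitch, yaw] about the fixed x, y, z axes, in that order (R = Rz(yaw) Ry(pitch) Rx(roll)).
In Python, from workcell import bot, kin, capture, order, recognise, masks_of gives the robot as it stands. Calls block until the motion is done:
- bot.move_pose(position, orientation): joint-space move of the TCP to a pose.
- bot.movel(position, rotation=None, v=0.15, contact_N=None): straight line of the TCP; rotation=None keeps the orientation; v is the mean speed in m/s. With contact_N (N) it stops when the force on the tool has changed by that much, and returns True; else False.
- bot.move_j(angles): joint-space move.
- bot.gripper_open() and bot.clamp(): open the fingers fully, or close them until they stop; the grip force is fixed at half the most.
- bot.hold(seconds).
- kin.inverse_kinematics(position, orientation): joint angles nearest the present ones, or None.
- capture(name): name is "scene" or "top" or "wrist"; returns a dict with "img" (480x640x3 uint8, red, green, blue), "fovy" (degrees; the focal length in pixels is half the picture's height over the tangent of half this angle, whatever the lens; pixels are square), "cx", "cy" (the principal point, pixels), "view" (4x4, takes a point from world to camera coordinates). Camera axes: x right, y down, z forward; pixel columns grow to the right and rows downward; lengths in m; the calibration is good to about 2 mm. A picture is of the moment at which its call begins. There is no depth.
A pose or a line that the arm cannot do raises bot.IKError and nothing moves.
- order.sign_off(): hands the job in, once; it reports no verdict.
Trained networks look in the newest picture that a camera, given by its name, has taken for a name from the list of things; names that differ only in an ending like _2 or _b are one class to them, and where a whole thing is asked for, a point or a joint stands for the part that bears it (a point fixed in the world has none). Each returns a list of dicts, best first, with "conf" (0 to 1); they miss things now and then, are a little off and sometimes report something else, mostly with a low value. They report only what shows in the picture. A call takes as long as a camera call.
- recognise(camera, thing): "extent" ([left, top, right, bottom] in pixels, round what is visible of it).
- masks_of(camera, thing): "region" (480x640 bool, what is visible of it) and "extent" ([left, top, right, bottom] in pixels, round what is visible of it).
Readings, each from a call of its own:
- bot.read_time(): time.
- bot.read_q(): joint angles.
- bot.read_joint_vel(): joint speeds.
- bot.read_joint_torque(): joint torques, N m.
- bot.read_position(): TCP position.
- bot.read_ee_rot(): TCP orientation.
- bot.read_ft_force(): force on the tool from outside, world axes, zero at the start.
- bot.read_moment(): the same for the moment, N m.
- bot.read_grip_width(): finger opening in m.
Only numpy, scipy, OpenCV 4.12 (cv2) and the standard library are available. Lean on these libraries where they do the work, as an engineer would, in place of code of your own. Each camera call takes 0.05 s, during which the arm holds its last target.

TASK

Push the tall battery box along the bench into the charging bay until it stands square and fully home against the stop at the back. Push it low, near the foot of the grey case, so that it slides and never rocks, tips or leaves the bench; keep off its black lid and handle, and do not disturb the small pot, the tin or the screwdriver.

Things in the scene. Friction and masses are not known exactly. Their poses are not given: they have to be found in the camera images.
- battery_box: loose upright box, 0.7 to 1 kg: grey case 70 mm (x) by 104 mm (y), 80 mm high; black lid to 118, handle to 131 mm. A foot ledge 40 mm high, full width, stands out 18 mm on its -x side (towards the robot): foot's front at x = -53 mm; +x faces the bay. Origin: underside, centre of the 70 x 104. Starts left or right before the bay. Slides flat if pushed in its lowest 30 mm, tips if pushed high
- lid: black lid with handle, fixed on the battery box. Origin: on the box's axis at the bottom of the lid, 80 mm above the bench; same axes as the box
- dock: fixed bay, no floor: grey housing 150 mm wide, 70 high with a flat stop pad; two rails 30 mm high, 116 mm apart inside, run 50 mm straight from it, then flare 25 mm more to a mouth about 150 mm wide. Origin: on the bench, midway between the rails, at the pad's face. x points into the housing, z up. Home: box centre at x = -35 mm, axes as the bay, its foot ledge clear of the straight rails
- pot: loose small grey-white pot with a ribbed screw lid, 40 mm across, 30 mm high, on the other side of the bay's approach from the battery box; origin at the centre of its underside; leave it where it stands
- tin: loose low white tin, 47 mm across, 19 mm high, beside the bay on its left; origin at the centre of its underside; leave it
- driver: loose small screwdriver, 141 mm long, 13 mm thick, lying beside the bay on its right; origin under its middle; leave it
- phone_clamp: fixed black phone holder with a round foot and a bent arm, left of the work and no part of it: within about 150 mm of its origin (on the bench, under its middle) and up to 290 mm high; pass over or around it

How it is judged:
By the outcome, as a careful person would: the job done as asked, in the order asked, and still so for the second after the job is handed in, with the robot touching nothing.
It also fails if it takes over 58 s, if anything falls off the work surface, if the arm or the gripper's body presses on something with over 40 N, if the wrist force passes 120 N, or if a joint passes its speed limit or range.

## Working session

There is one attempt and no reset: what is moved stays moved. The work goes in short steps, each a Python script; the robot and the scene stay as the last script left them, time stands still between calls to the robot, and variables do not carry over. Pictures are saved under pics/ and viewed, and the job is handed in when it is done.

```bash
ls; mkdir -p pics; python3 - <<'E'
from workcell import bot, kin, capture, order, recognise, masks_of
import cv2,numpy as np
print(bot.read_time(),bot.grip_depth,bot.read_ee_rot(),bot.read_position())
for c in ["scene","top","wrist"]:
    d=capture(c); cv2.imwrite(f"pics/{c}0.png",d["img"][:,:,::-1])
    print(c,d["fovy"],d["cx"],d["cy"],np.round(d["view"],4).tolist())
    for t in ["battery_box","lid","dock","pot","tin","driver","phone_clamp"]:
        r=recognise(c,t); print(t,[(np.round(x["extent"]).tolist(),round(x["conf"],2)) for x in r[:2]])
E
```

```text
pics
0.0 0.0187 [-3.13969857e+00 -2.00305734e-04  2.75178462e+00] [0.22767384 0.55436931 0.23042573]
scene 57.222627598010966 323.48973978598417 229.46330999790163 [[0.5216, -0.8532, 0.0019, -0.3833], [-0.4228, -0.2604, -0.868, 0.3155], [0.7411, 0.4519, -0.4966, 0.5728], [0.0, 0.0, 0.0, 1.0]]
battery_box [([296.0, 231.0, 360.0, 316.0], 0.61)]
lid [([298.0, 232.0, 363.0, 280.0], 0.69)]
dock [([361.0, 231.0, 438.0, 301.0], 0.63)]
pot [([411.0, 306.0, 432.0, 332.0], 0.62)]
tin [([440.0, 282.0, 459.0, 310.0], 0.33)]
driver [([440.0, 276.0, 460.0, 308.0], 0.66)]
phone_clamp []
top 55.288625993999716 320.80865286167284 242.04017551961726 [[0.0019, -0.9998, 0.0215, -0.0727], [-0.996, -0.0038, -0.089, 0.624], [0.0891, -0.0212, -0.9958, 0.9355], [0.0, 0.0, 0.0, 1.0]]
battery_box [([329.0, 265.0, 388.0, 317.0], 0.69)]
lid [([328.0, 266.0, 389.0, 307.0], 0.87)]
dock [([352.0, 196.0, 430.0, 257.0], 0.87)]
pot [([432.0, 278.0, 453.0, 296.0], 0.6)]
tin [([320.0, 230.0, 341.0, 250.0], 0.59)]
driver [([447.0, 200.0, 456.0, 257.0], 0.74), ([431.0, 276.0, 453.0, 297.0], 0.17)]
phone_clamp []
wrist 67.35276640578005 318.37280681188173 241.84049302753004 [[0.3806, 0.9247, -0.0005, -0.5999], [0.8835, -0.3635, 0.2956, -0.0374], [0.2731, -0.1129, -0.9553, 0.3816], [0.0, 0.0, 0.0, 1.0]]
battery_box []
lid []
dock []
pot []
tin []
driver []
phone_clamp []
```

```bash
python3 - <<'E'
import cv2
a=cv2.imread("pics/top0.png")[180:330,290:480]; cv2.imwrite("pics/topc.png",cv2.resize(a,None,fx=4,fy=4,interpolation=2))
a=cv2.imread("pics/scene0.png")[210:350,270:480]; cv2.imwrite("pics/scenec.png",cv2.resize(a,None,fx=3.8,fy=3.8,interpolation=2))
E
```

```text
(no output)
```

View pics/top0.png

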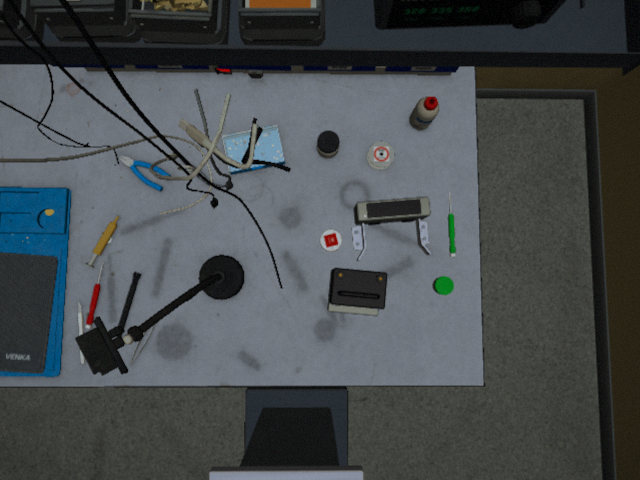

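View pics/scene0.png

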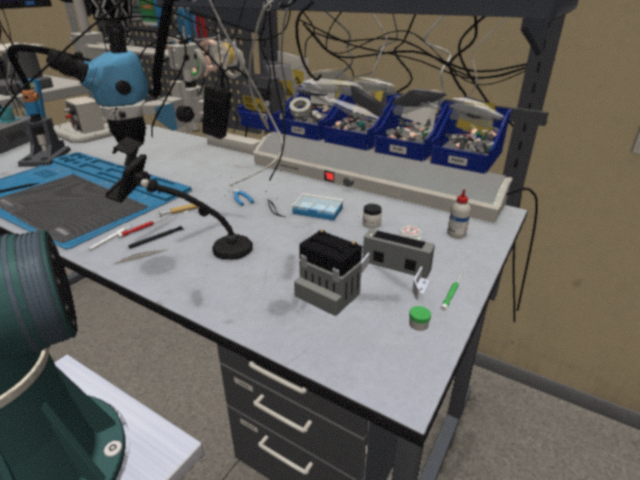

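View pics/topc.png

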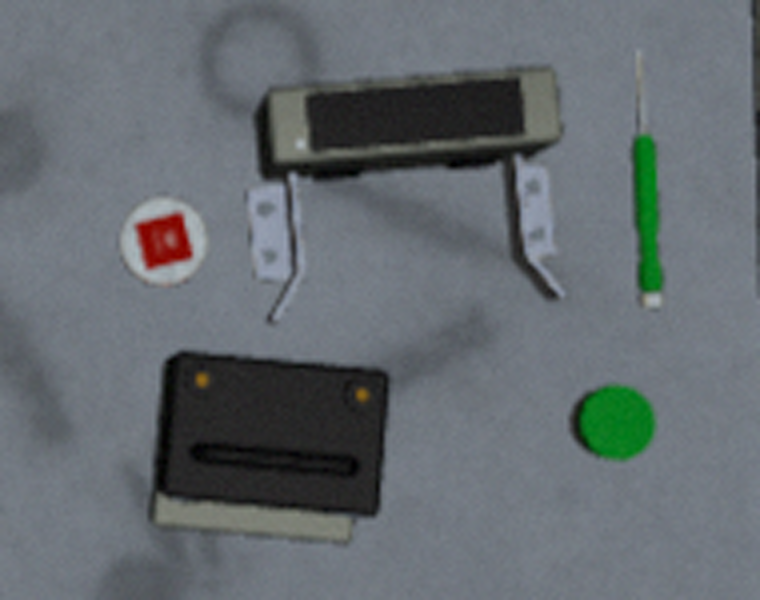

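View pics/scenec.png

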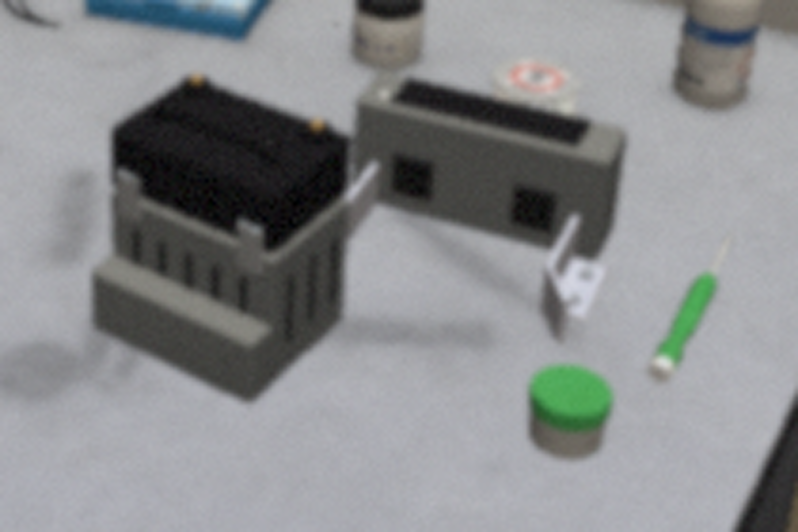

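```bash
python3 - <<'E'
import cv2
def z(n,x,y,w,h,s,o):
    a=cv2.imread(f"pics/{n}0.png")[y:y+h,x:x+w]; a=cv2.convertScaleAbs(a,alpha=1.5,beta=10);a=cv2.resize(a,None,fx=s,fy=s,interpolation=cv2.INTER_CUBIC)
    for i in range(0,w,10): cv2.putText(a,str(x+i),(i*s,8),0,.3,(0,255,255)); cv2.line(a,(i*s,10),(i*s,15),(0,255,255))
    for i in range(0,h,10): cv2.putText(a,str(y+i),(0,i*s),0,.3,(0,255,255)); cv2.line(a,(20,i*s),(26,i*s),(0,255,255))
    cv2.imwrite(f"pics/{o}.png",a)
z("top",320,255,75,65,9,"a1"); z("top",345,190,90,75,8,"a2"); z("scene",290,225,80,95,6,"a3"); z("scene",355,225,85,80,7,"a4")
E
```

```text
(no output)
```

View pics/a1.png

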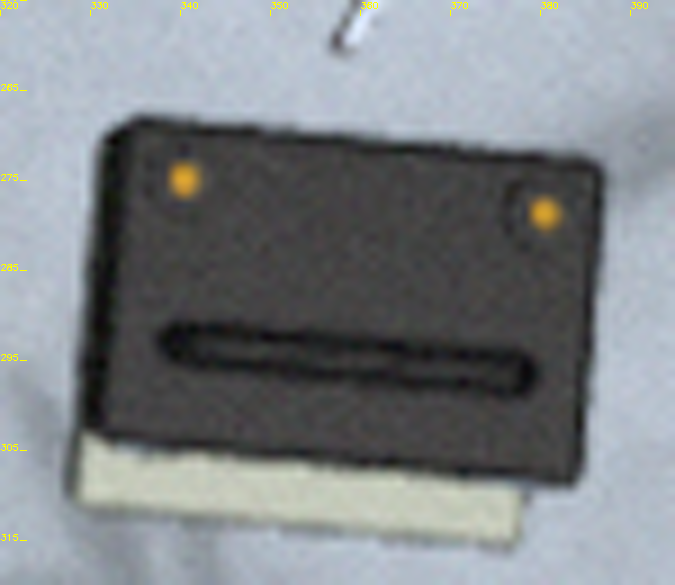

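View pics/a2.png

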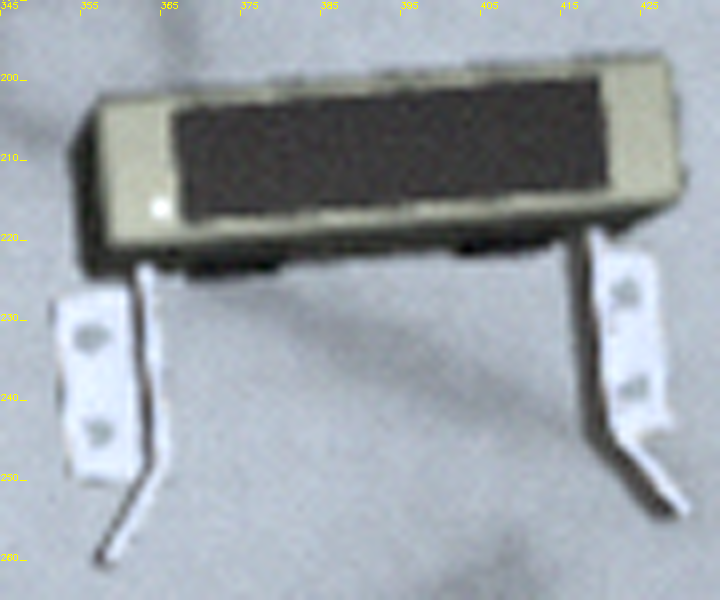

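View pics/a3.png

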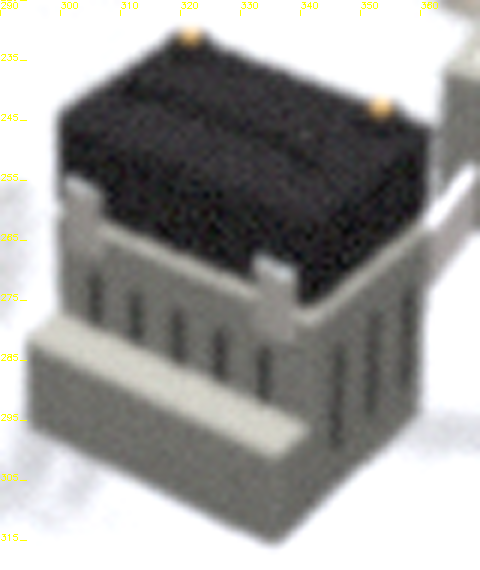

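View pics/a4.png

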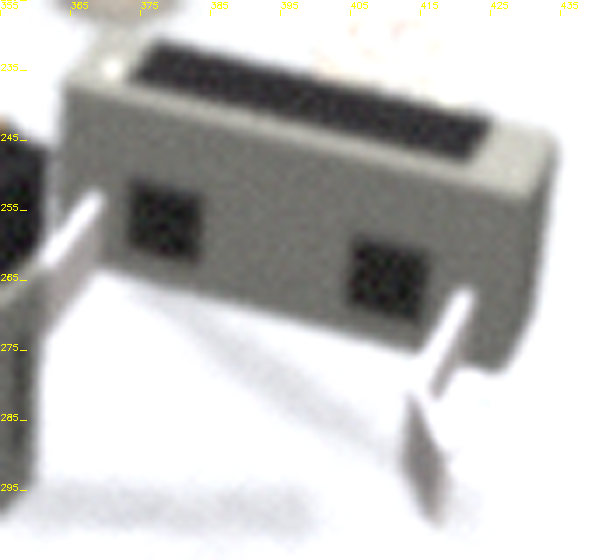

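```bash
cat > h.py <<'E'
import numpy as np
from scipy.optimize import least_squares
from workcell import bot, kin, capture, order, recognise, masks_of
def K(d): return 240/np.tan(np.radians(d["fovy"])/2)
def proj(d,P):
    P=np.atleast_2d(P); c=P@d["view"][:3,:3].T+d["view"][:3,3]
    return c[:,:2]/c[:,2:]*K(d)+[d["cx"],d["cy"]]
def ray(d,uv,z):
    R=np.array(d["view"])[:3,:3];t=np.array(d["view"])[:3,3];C=-R.T@t
    r=R.T@np.array([(uv[0]-d["cx"])/K(d),(uv[1]-d["cy"])/K(d),1]); return C+r*(z-C[2])/r[2]
def tf(p,L):
    c,s=np.cos(p[2]),np.sin(p[2]);L=np.atleast_2d(L)
    return np.c_[p[0]+c*L[:,0]-s*L[:,1],p[1]+s*L[:,0]+c*L[:,1],L[:,2]]
E
python3 - <<'E'
from h import *
T=capture("top");S=capture("scene")
bx=[(T,328.7,310.6,-53,52,40),(T,377.2,315.8,-53,-52,40),(S,335.8,315.5,-53,-52,0),(S,294.7,295.8,-53,52,0),(S,294.7,282.5,-53,52,40),(S,335.8,300.8,-53,-52,40),(S,360,293.3,35,-52,0),(S,341.3,296.7,-35,-52,40)]
dk=[(T,358.1,220.6,0,75,70),(T,430.6,214.8,0,-75,70),(S,364.7,237.1,0,75,70),(S,430.4,252.9,0,-75,70),(S,426.4,278.1,0,-75,0)]
def fit(pts,p0):
    def f(p): return np.concatenate([proj(d,tf(p,np.array([x,y,z])/1e3))[0]-[u,v] for d,u,v,x,y,z in pts])
    r=least_squares(f,p0,loss="soft_l1"); print(np.round(r.x,4),np.degrees(r.x[2])); print(np.round(f(r.x).reshape(-1,2),1).tolist()); return r.x
b=fit(bx,[.5,0,0]);k=fit(dk,[.7,0,0])
fit(bx[:2],[.5,0,0]);fit(bx[2:],[.5,0,0]);fit(dk[:2],[.7,0,0]);fit(dk[2:],[.7,0,0])
print("lid c", [ray(T,u,.118).round(4).tolist() for u in [(335.5,268.1),(387.2,272.8),(384.4,308.9),(331.1,303.9)]])
for n,u in [("bendL",(365,246)),("endL",(358.6,258.5)),("bendR",(420,243.5)),("endR",(429.5,253.7))]:
    w=ray(T,u,.03); c,s=np.cos(k[2]),np.sin(k[2]); e=w[:2]-k[:2]; print(n,w.round(4),"in dock",np.round([c*e[0]+s*e[1],-s*e[0]+c*e[1]],4))
print("pot",ray(T,(443,285),.03),"tin",ray(T,(331,240),.019))
c,s=np.cos(k[2]),np.sin(k[2]); e=b[:2]-k[:2]; print("box in dock",c*e[0]+s*e[1],-s*e[0]+c*e[1],np.degrees(b[2]-k[2]))
E
```

```text
[ 0.5288 -0.1427 -0.1034] -5.922303362480125
[[-0.8, 0.3], [1.0, 0.4], [-0.0, 1.2], [-0.5, -0.0], [-1.1, -2.8], [0.3, -0.7], [1.1, 0.5], [0.4, -1.5]]
[ 0.6705 -0.2198  0.0834] 4.778434519290258
[[-0.2, 0.1], [0.6, 0.2], [-1.5, -2.3], [0.4, -1.4], [0.4, 1.0]]
[ 0.5295 -0.1425 -0.104 ] -5.957648031292992
[[-0.9, -0.1], [0.9, 0.1]]
[ 0.5277 -0.1428 -0.0972] -5.5720093958261385
[[-0.0, 1.5], [-0.7, 0.4], [-1.4, -2.3], [0.3, -0.4], [1.0, 0.7], [0.4, -1.2]]
[ 0.6707 -0.2194  0.0852] 4.881639226904226
[[-0.4, 0.0], [0.4, -0.0]]
[ 0.6662 -0.2212  0.1006] 5.765624735728178
[[-2.1, -1.0], [0.5, -0.6], [0.5, 1.9]]
lid c [[0.5667, -0.097, 0.118], [0.558, -0.1954, 0.118], [0.4899, -0.1894, 0.118], [0.4992, -0.0886, 0.118]]
bendL [ 0.6161 -0.1639  0.03  ] in dock [-0.0495  0.0603]
endL [ 0.5898 -0.1502  0.03  ] in dock [-0.0746  0.076 ]
bendR [ 0.6218 -0.2802  0.03  ] in dock [-0.0535 -0.0562]
endR [ 0.6003 -0.3     0.03  ] in dock [-0.0766 -0.0741]
pot [ 0.53471776 -0.32714014  0.03      ] tin [ 0.62954833 -0.09276614  0.019     ]
box in dock -0.1347781846377061 0.08863843699328823 -10.700737881770383
```

```bash
cat >> h.py <<'E'
from scipy.spatial.transform import Rotation as Ro
DK=np.array([.6700,-.2185,.0845])
def w(x,y,z): return tf(DK,[x,y,z])[0]
def ori(ang,th,flip=False):
    "push dir angle (dock frame), tilt; tool X away from the push (camera behind) unless flip"
    a=ang+DK[2]; d=np.array([np.cos(a),np.sin(a),0]);z=np.array([0,0,1.])
    Z=-np.cos(th)*z+np.sin(th)*d; X=-(np.cos(th)*d+np.sin(th)*z)
    if flip: X=-X
    return Ro.from_matrix(np.c_[X,np.cross(Z,X),Z]).as_euler("xyz")
def snap(c,name,x=300,y=180,w=180,h=150,s=4):
    import cv2
    d=capture(c);a=d["img"][y:y+h,x:x+w,::-1]
    cv2.imwrite(f"pics/{name}.png",cv2.resize(a,None,fx=s,fy=s,interpolation=cv2.INTER_CUBIC));return d
E
python3 - <<'E'
from h import *
for th in (20,25,30):
  for f in (0,1):
    o=ori(-np.pi/2,np.radians(th),f)
    for p in [(-.137,.2,.2),(-.137,.2,.012),(-.137,.06,.012)]:
        q=kin.inverse_kinematics(w(*p),o); print(th,f,p,w(*p).round(3),None if q is None else np.round(q,2))
    o=ori(0,np.radians(th),f)
    for p in [(-.25,0,.15),(-.25,0,.004),(-.095,0,.004)]:
        q=kin.inverse_kinematics(w(*p),o); print("  F",th,f,p,w(*p).round(3),None if q is None else np.round(q,2))
T=capture("top"); print("clampfoot",ray(T,(222,277),0),ray(T,(130,335),.15))
E
```

```text
20 0 (-0.137, 0.2, 0.2) [ 0.517 -0.031  0.2  ] [ 0.05  0.3   1.76 -0.39  1.11  0.15]
20 0 (-0.137, 0.2, 0.012) [ 0.517 -0.031  0.012] [ 0.05  0.59  1.91 -0.55  0.71  0.4 ]
20 0 (-0.137, 0.06, 0.012) [ 0.528 -0.17   0.012] [-0.22  0.59  1.9  -0.59  0.63  0.17]
  F 20 0 (-0.25, 0, 0.15) [ 0.421 -0.24   0.15 ] [-0.89  0.2   2.07  0.44  0.72 -2.85]
  F 20 0 (-0.25, 0, 0.004) [ 0.421 -0.24   0.004] [-0.89  0.52  2.2   0.94  0.36  2.87]
  F 20 0 (-0.095, 0, 0.004) [ 0.575 -0.227  0.004] [-0.62  0.6   1.93  0.59  0.41 -2.8 ]
20 1 (-0.137, 0.2, 0.2) [ 0.517 -0.031  0.2  ] None
20 1 (-0.137, 0.2, 0.012) [ 0.517 -0.031  0.012] [ 0.05  0.59  1.91 -0.55  0.71 -2.74]
20 1 (-0.137, 0.06, 0.012) [ 0.528 -0.17   0.012] [-0.22  0.59  1.9  -0.59  0.63 -2.97]
  F 20 1 (-0.25, 0, 0.15) [ 0.421 -0.24   0.15 ] [-0.89  0.2   2.07  0.44  0.72  0.29]
  F 20 1 (-0.25, 0, 0.004) [ 0.421 -0.24   0.004] [-0.89  0.52  2.2   0.94  0.36 -0.28]
  F 20 1 (-0.095, 0, 0.004) [ 0.575 -0.227  0.004] [-0.62  0.6   1.93  0.59  0.41  0.34]
25 0 (-0.137, 0.2, 0.2) [ 0.517 -0.031  0.2  ] [ 0.11  0.32  1.76 -0.49  1.12  0.26]

[... 1291 characters left out ...]
  2.1 ]
  F 30 0 (-0.095, 0, 0.004) [ 0.575 -0.227  0.004] [-0.71  0.62  2.05  1.34  0.37  2.67]
30 1 (-0.137, 0.2, 0.2) [ 0.517 -0.031  0.2  ] [ 0.17  0.34  1.77 -0.58  1.15 -2.78]
30 1 (-0.137, 0.2, 0.012) [ 0.517 -0.031  0.012] [ 0.17  0.64  1.9  -0.76  0.81 -2.47]
30 1 (-0.137, 0.06, 0.012) [ 0.528 -0.17   0.012] [-0.1   0.64  1.92 -0.89  0.69 -2.6 ]
  F 30 1 (-0.25, 0, 0.15) [ 0.421 -0.24   0.15 ] [-1.03  0.2   2.18  0.8   0.67 -0.16]
  F 30 1 (-0.25, 0, 0.004) [ 0.421 -0.24   0.004] [-1.03  0.59  2.3   1.56  0.46 -1.04]
  F 30 1 (-0.095, 0, 0.004) [ 0.575 -0.227  0.004] [-0.71  0.62  2.05  1.34  0.37 -0.47]
clampfoot [0.55081395 0.14007607 0.        ] [0.44507977 0.27291655 0.15      ]
```

```bash
python3 - <<'E'
from h import *
p=bot.read_position(); bot.clamp()
bot.movel([p[0],p[1],.42],v=.25)
o=ori(-np.pi/2,np.radians(25))
bot.move_pose(w(-.137,.175,.40),o)
print(bot.read_time(),bot.read_position(),bot.read_q())
bot.movel(w(-.137,.175,.012),v=.2)
print(bot.read_time(),bot.read_position(),w(-.137,.175,.012),bot.read_ft_force(),bot.read_grip_width())
snap("top","b1"); snap("scene","b2",250,150,220,200,3)
E
```

```text
5.4083 [ 0.51891206 -0.05499054  0.40003324] [ 0.06476814  0.13712858  1.48428937 -0.43659383  1.5158966   0.00262287]
7.5 [ 0.51932826 -0.05566245  0.01274766] [ 0.51871891 -0.05568713  0.012     ] [0.70090133 0.83036844 0.43649935] 0.00022304761551627717
```

View pics/b1.png

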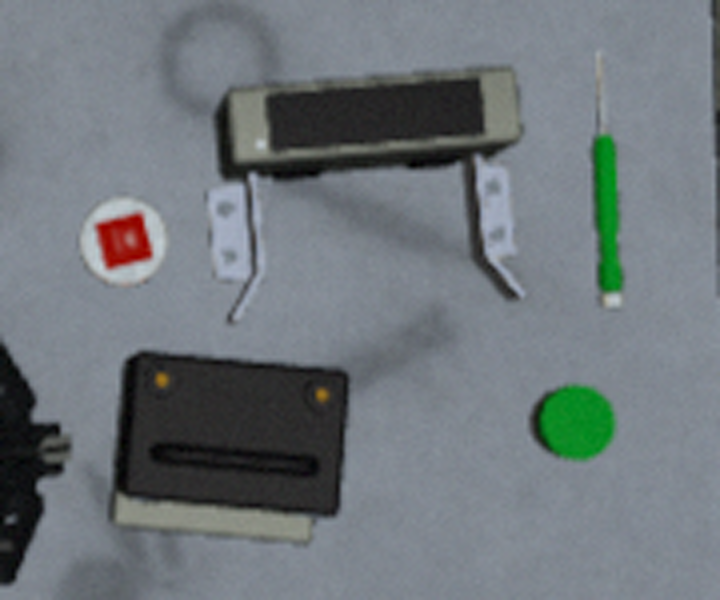

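View pics/b2.png

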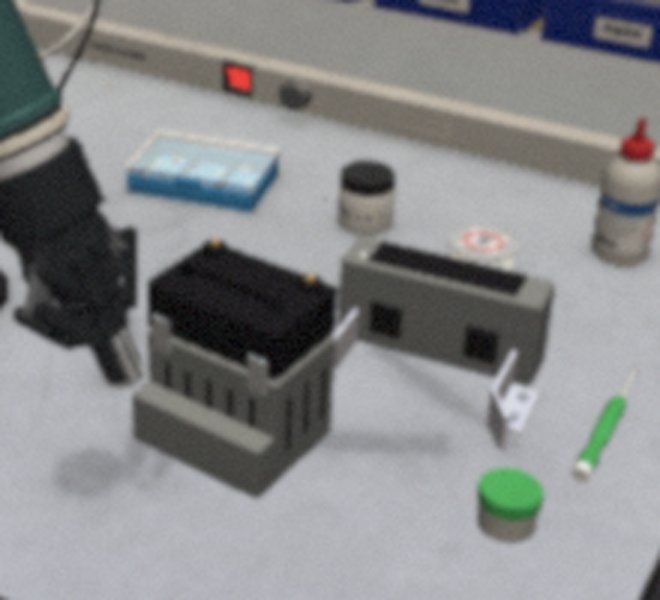

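```bash
python3 - <<'E'
from h import *
for y in (.15,.135,.12,.105):
    bot.movel(w(-.138,y,.012),v=.05); print(y,bot.read_time(),bot.read_ft_force().round(2),bot.read_position().round(4))
snap("top","c1"); snap("scene","c2",250,150,220,200,3)
E
```

```text
0.15 8.25 [0.81 2.86 0.71] [ 0.5199 -0.0809  0.012 ]
0.135 8.7 [-0.04  2.82  1.75] [ 0.5214 -0.0957  0.012 ]
0.12 9.15 [0.47 3.1  0.57] [ 0.5225 -0.1106  0.012 ]
0.105 9.6 [0.69 3.33 1.67] [ 0.5236 -0.1256  0.012 ]
```

View pics/c1.png

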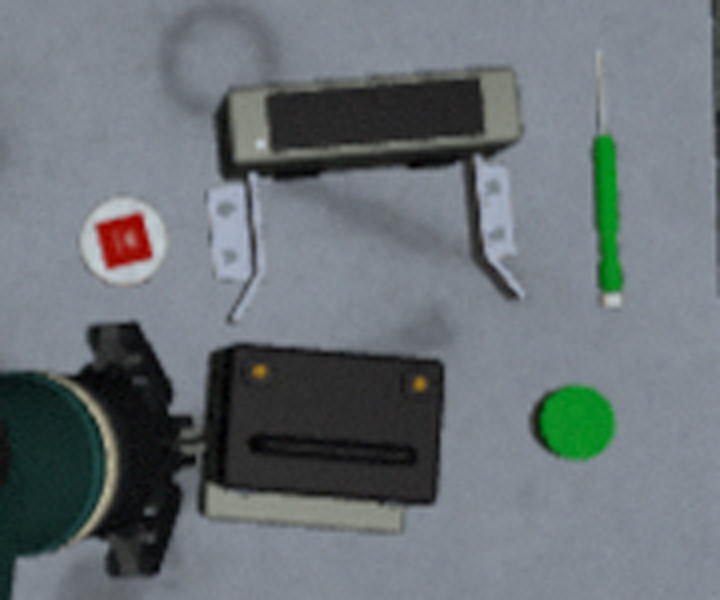

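View pics/c2.png

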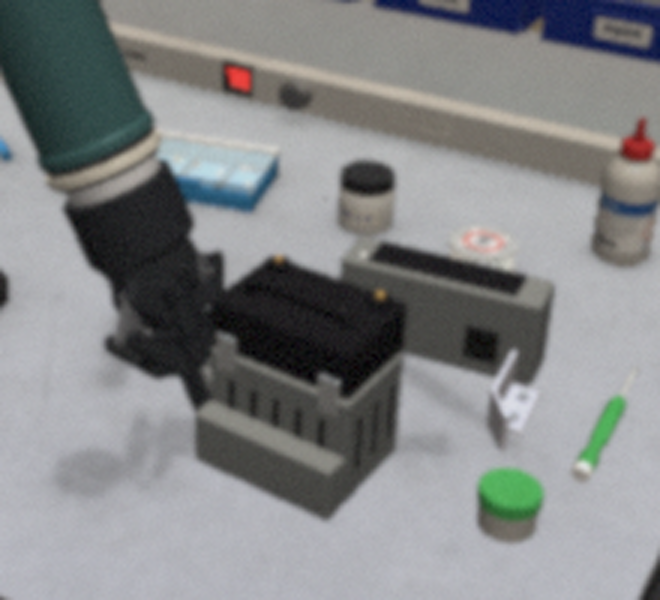

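```bash
python3 - <<'E'
from h import *
bot.movel(w(-.138,.111,.012),v=.1)
bot.movel(w(-.1445,.111,.012),v=.1)
for y in (.09,.074):
    bot.movel(w(-.1445,y,.012),v=.05); print(y,bot.read_time(),bot.read_ft_force().round(2),bot.read_position().round(4))
T=snap("top","d1"); print([r["extent"] for r in recognise("top","lid")])
E
```

```text
0.09 10.7667 [-0.44  2.55 -0.42] [ 0.5185 -0.1411  0.0119]
0.074 11.2333 [-0.24  1.94 -0.17] [ 0.5197 -0.1571  0.012 ]
[[366.9, 263.8, 427.3, 300.1]]
```

View pics/d1.png

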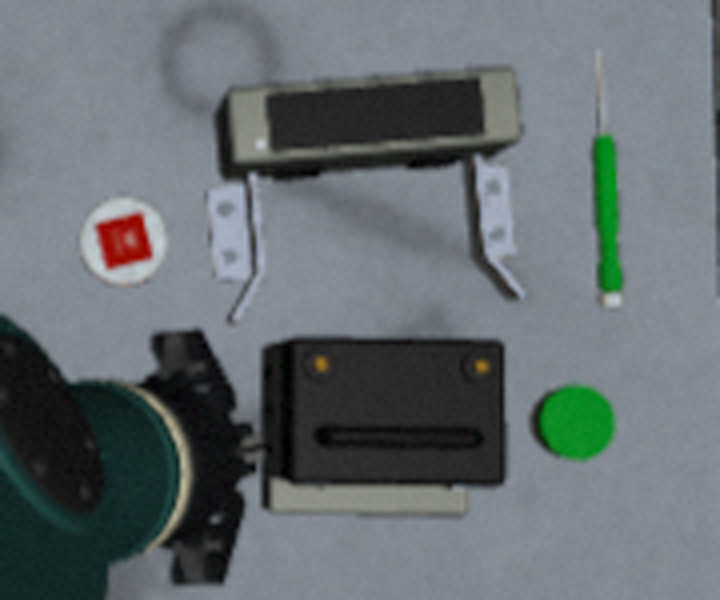

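```bash
cat >> h.py <<'E'
def boxpose(T,l,r):
    a,b=ray(T,l,.04),ray(T,r,.04); e=a-b; yaw=np.arctan2(-e[0],e[1]); m=(a+b)/2
    c,s=np.cos(yaw),np.sin(yaw); p=m[:2]+.053*np.array([c,s]); f=p-DK[:2]; C,S=np.cos(DK[2]),np.sin(DK[2])
    return "in dock",np.round([C*f[0]+S*f[1],-S*f[0]+C*f[1]],4),"rel deg",round(np.degrees(yaw-DK[2]),2),"len",round(np.linalg.norm(e),4)
E
python3 - <<'E'
from h import *
T=capture("top");print(boxpose(T,(367.5,307.5),(416.8,309)))
print(boxpose(T,(328.7,310.6),(377.2,315.8)))
E
```

```text
('in dock', array([-0.1297,  0.01  ]), 'rel deg', np.float64(-6.52), 'len', np.float64(0.1019))
('in dock', array([-0.1336,  0.0876]), 'rel deg', np.float64(-10.87), 'len', np.float64(0.1003))
```

```bash
python3 - <<'E'
from h import *
bot.movel(w(-.1445,.080,.012),v=.1)
bot.movel(w(-.153,.080,.012),v=.1)
bot.movel(w(-.153,.063,.012),v=.05); print(bot.read_time(),bot.read_ft_force().round(2),bot.read_position().round(4))
T=snap("top","e1"); 
E
```

```text
12.375 [-0.8   2.78  1.57] [ 0.512  -0.1689  0.0119]
```

View pics/e1.png

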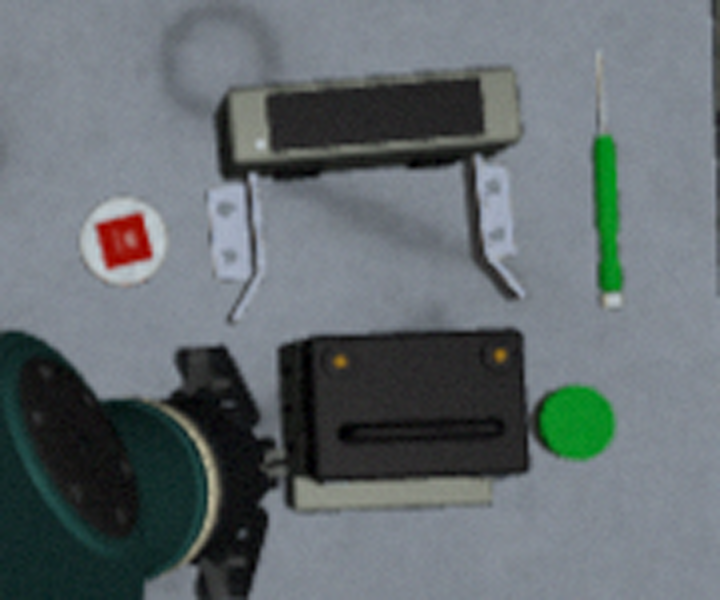

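```bash
python3 - <<'E'
from h import *
T=capture("top");print(boxpose(T,(373.2,307),(422.7,305.8)))
# dock check w/ rails
for n,u in [("bendL",(365,246)),("endL",(358.6,258.5)),("bendR",(420,243.5)),("endR",(429.5,253.7))]:
    x=ray(T,u,.03)
    c,s=np.cos(DK[2]),np.sin(DK[2]); e=x[:2]-DK[:2]; print(n,np.round([c*e[0]+s*e[1],-s*e[0]+c*e[1]],4))
o=ori(0,np.radians(25),True)
for p in [(-.25,0,.2),(-.215,0,.2),(-.215,0,.004),(-.095,0,.004)]: print(p,w(*p),kin.inverse_kinematics(w(*p),o))
E
```

```text
('in dock', array([-0.1267,  0.0005]), 'rel deg', np.float64(-3.42), 'len', np.float64(0.1025))
bendL [-0.0491  0.059 ]
endL [-0.0742  0.0748]
bendR [-0.0532 -0.0574]
endR [-0.0763 -0.0753]
(-0.25, 0, 0.2) [ 0.420892   -0.23959987  0.2       ] [-0.95364134  0.10399122  2.06370771  0.52471944  0.81354787  0.19822124]
(-0.215, 0, 0.2) [ 0.45576712 -0.23664589  0.2       ] [-0.87435764  0.13939124  2.01946743  0.50934844  0.78870108  0.28392   ]
(-0.215, 0, 0.004) [ 0.45576712 -0.23664589  0.004     ] [-0.87435764  0.55612217  2.19602595  1.23816832  0.37469529 -0.55643421]
(-0.095, 0, 0.004) [ 0.57533896 -0.22651795  0.004     ] [-0.66382617  0.60233565  1.98906044  0.94032886  0.3639777  -0.03648439]
```

```bash
python3 - <<'E'
from h import *
bot.movel(w(-.153,.10,.012),v=.15)
bot.movel(w(-.153,.12,.30),v=.25)
o=ori(0,np.radians(25),True)
bot.move_pose(w(-.235,.0,.28),o); print(bot.read_time())
bot.gripper_open()
bot.movel(w(-.225,0,.002),v=.2)
print(bot.read_time(),bot.read_position()-w(-.225,0,.002),bot.read_ft_force().round(2),bot.read_grip_width())
snap("top","f1"); snap("scene","f2",250,150,220,200,3)
E
```

```text
15.2417
17.8333 [-4.55046597e-05 -6.69108130e-05  1.28273506e-04] [-0.19  0.61  0.36] 0.08529796395124789
```

View pics/f1.png

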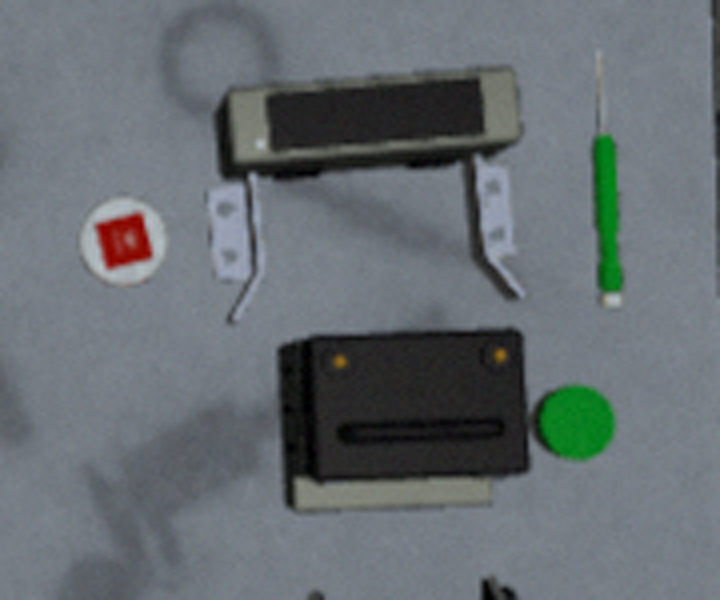

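View pics/f2.png

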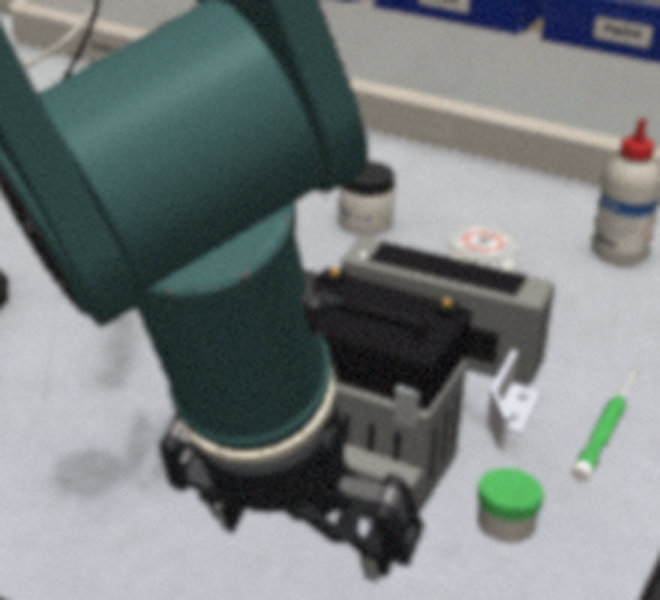

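```bash
python3 - <<'E'
from h import *
bot.movel(w(-.205,.003,.002),v=.08)
for x in (-.185,-.165,-.145):
    r=bot.movel(w(x,.002,.002),v=.04,contact_N=15); print(x,r,bot.read_time(),bot.read_ft_force().round(2),bot.read_position().round(4))
    if r: break
snap("top","g1"); snap("scene","g2",250,150,220,200,3)
E
```

```text
-0.185 False 18.9833 [-1.25 -1.01 -0.19] [ 0.4854 -0.2322  0.002 ]
-0.165 False 19.6333 [-5.02 -0.13  2.11] [ 0.5046 -0.2299  0.0017]
-0.145 False 20.2833 [-2.77 -0.07 -1.16] [ 0.5249 -0.2281  0.0017]
```

View pics/g1.png

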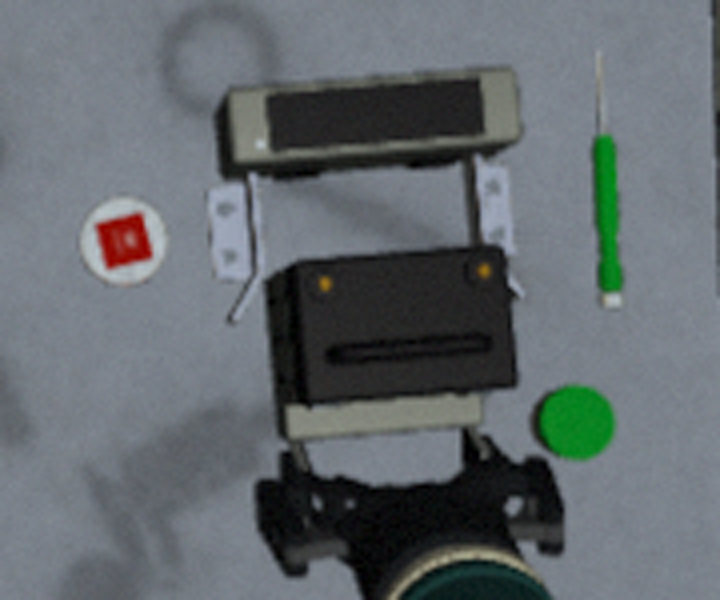

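View pics/g2.png

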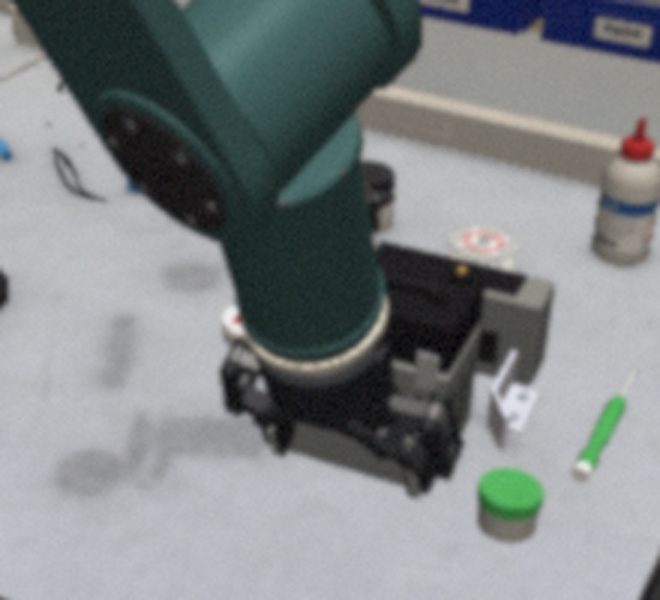

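```bash
python3 - <<'E'
from h import *
T=capture("top");print(boxpose(T,(372,289.5),(420.4,286)))
E
```

```text
('in dock', array([-0.0883,  0.003 ]), 'rel deg', np.float64(-0.65), 'len', np.float64(0.1008))
```

```bash
python3 - <<'E'
from h import *
for x in (-.125,-.110,-.100,-.075):
    r=bot.movel(w(x,.001,.002),v=.03,contact_N=14); f=bot.read_ft_force(); print(x,r,bot.read_time(),f.round(2),bot.read_position().round(4), (bot.read_position()-w(x,.001,.002)).round(4))
    if r: break
snap("top","i1"); snap("scene","i2",250,150,220,200,3)
E
```

```text
-0.125 False 21.25 [-3.14  0.03 -3.16] [ 0.5454 -0.228   0.002 ] [ 0.      0.0001 -0.    ]
-0.11 False 21.9 [-1.83  0.47 -1.97] [ 0.5606 -0.2269  0.0021] [ 0.0003 -0.0001  0.0001]
-0.1 False 22.3833 [-3.38  0.31 -1.47] [ 0.5703 -0.2259  0.0021] [0.     0.     0.0001]
-0.075 True 22.8083 [-1.67 -0.4   1.99] [ 0.5756 -0.225   0.0014] [-0.0196 -0.0011 -0.0006]
```

View pics/i1.png

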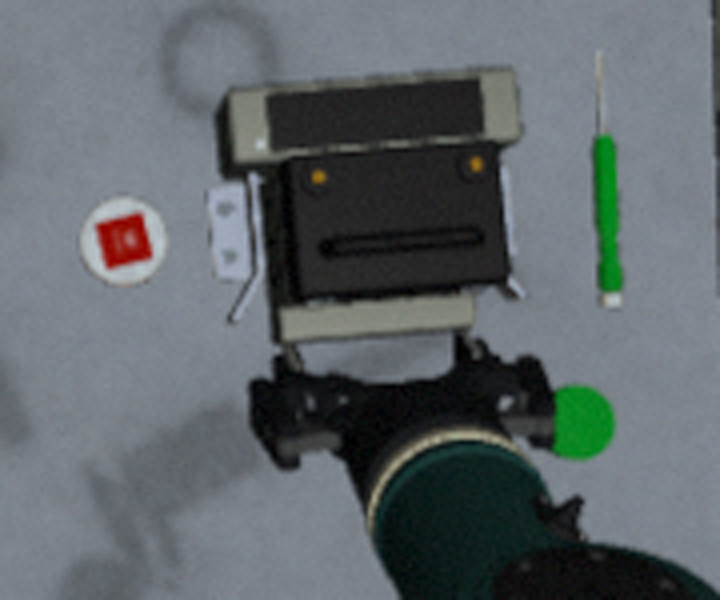

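```bash
python3 - <<'E'
from h import *
T=capture("top");print(boxpose(T,(370.1,265),(418.1,261.4)))
C,S=np.cos(DK[2]),np.sin(DK[2])
def dk():
    f=bot.read_position()[:2]-DK[:2]; return np.round([C*f[0]+S*f[1],-S*f[0]+C*f[1]],4)
print(dk())
r=bot.movel(w(-.08,.001,.002),v=.02,contact_N=22);print(r,dk(),bot.read_ft_force().round(1),bot.read_moment().round(2),bot.read_time())
T=snap("top","j1")
bot.movel(w(-.13,.001,.002),v=.1)
bot.movel(w(-.23,.001,.05),v=.15); bot.movel(w(-.235,0,.3),v=.2)
bot.move_pose(w(-.235,.25,.35),ori(0,np.radians(25),True))
print(bot.read_time()); snap("top","k1",345,190,110,90,7); snap("scene","k2",340,210,130,100,6)
for t in("battery_box","lid","pot","tin","driver"): print(t,[(np.round(x["extent"]).tolist(),round(x["conf"],2)) for x in recognise("top",t)[:1]])
E
```

```text
('in dock', array([-0.0374,  0.0026]), 'rel deg', np.float64(-0.41), 'len', np.float64(0.1005))
[-0.0947  0.0017]
True [-0.0948  0.0023] [-1.8 -0.9  1.1] [-0.08  0.36 -0.05] 23.3083
27.15
battery_box [([364.0, 212.0, 429.0, 267.0], 0.61)]
lid [([368.0, 215.0, 426.0, 254.0], 0.73)]
pot [([432.0, 278.0, 452.0, 293.0], 0.73)]
tin [([321.0, 231.0, 341.0, 252.0], 0.59)]
driver [([448.0, 215.0, 456.0, 256.0], 0.6)]
```

View pics/k1.png

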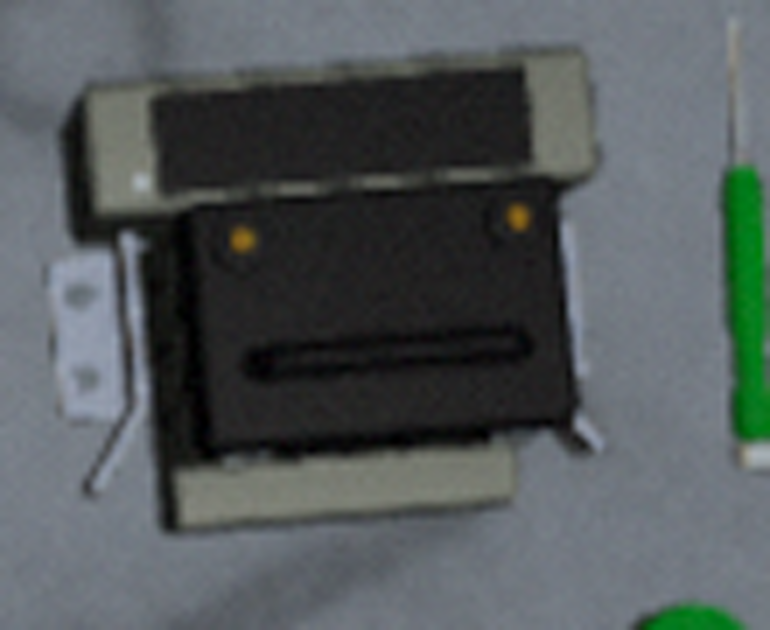

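View pics/k2.png

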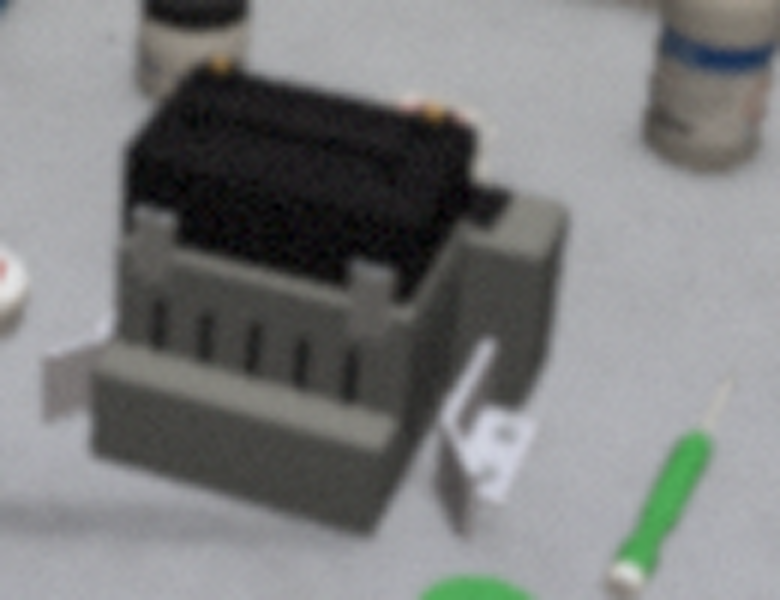

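```bash
python3 - <<'E'
from h import *
bot.move_pose(w(-.09,.0,.25),ori(0,0,True)); print(bot.read_time())
W=snap("wrist","m1",0,0,640,480,1)
np.savez("m1.npz",**W)
print(proj(W,tf(DK,np.array([[0,75,70],[0,-75,70],[0,52,80],[0,-52,80],[-70,52,80],[-88,52,40],[-88,-52,40]])/1e3)).round(1).tolist())
E
```

```text
28.6833
[[231.7, 111.1], [408.5, 111.0], [256.9, 110.4], [383.4, 110.4], [260.9, 195.1], [267.8, 206.1], [371.9, 206.1]]
```

View pics/m1.png

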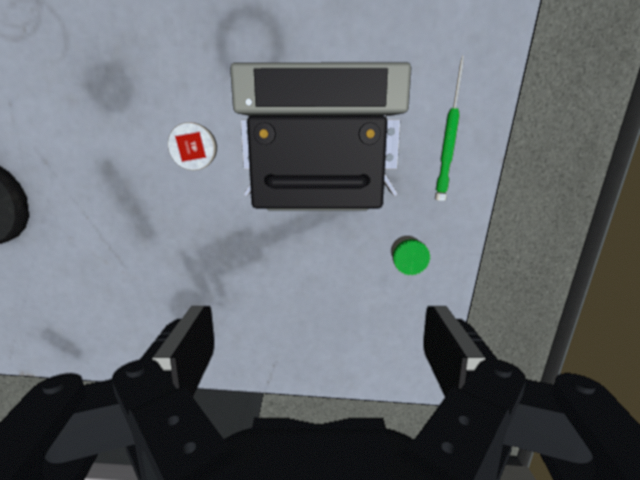

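```bash
python3 - <<'E'
import cv2
a=cv2.imread("pics/m1.png")[90:215,225:415]; a=cv2.convertScaleAbs(a,alpha=1.8,beta=15)
cv2.imwrite("pics/m2.png",cv2.resize(a,None,fx=4.2,fy=4.2,interpolation=2))
E
```

```text
(no output)
```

View pics/m2.png

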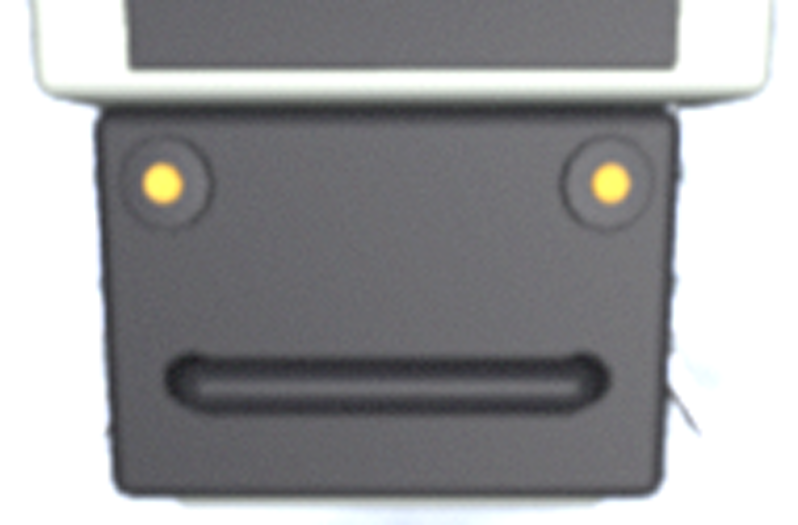

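```bash
python3 - <<'E'
from h import *
order.sign_off(); print(bot.read_time())
E
```

```text
the job is handed in; nothing more can be done
the job is handed in; nothing more can be done
```

The battery box is in the charging bay, square and against the stop. I handed the job in at about 29 s of the 58 s, with the arm clear of everything.

**What I did:** I pushed the box sideways at its foot with the shut fingertips, about 15–20 mm above the bench by the tool geometry. Then I pushed it forward with both open fingers on the foot ledge. The measured pushing force was only 2–5 N until the stop.

**Home against the stop:** The last push stopped at 14 N. A second push to 22 N moved it no further (fingers at x = -94.7 mm, then -94.8 mm).

**Position and squareness:** The top camera put the box centre at x = -37 mm, against -35 mm for home. It measured -0.4° of rotation, both within camera accuracy. The wrist view from above showed the lid parallel to the housing with no visible gap.

**Off centre:** The box stands about 2–3 mm left of the bay's centreline, inside the 6 mm of clearance each side.

**Other items:** The pot and tin were found within about 3 pixels of where they started. The screwdriver's reported outline came out shorter than at first because its thin shaft was missed. Its lower end matches, and it looks unmoved in the pictures.

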